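# Clamp a swage block on the magnetic chuck

### The job

Without dropping it, lay the steel swage block, grooves up, in the middle of the black magnetic chuck, inside the yellow outline and lined up with it, and let go. Then switch the chuck on: twist the orange key on the control box clockwise to its stop and let it spring back, then press the blue, the yellow and the green button in that order, one at a time, each fully down and released. Do not press the red button, work none of the controls before the block is on the chuck, and leave the other things on the bench where they are.

Things in the scene. Friction and masses are not known exactly. Their poses are not given: they have to be found in the camera images.
- swage: bright steel swage block, 100 (x) x 36 (y) x 24 (z) mm, about 0.5 kg, with four grooves across its top face; it starts lying on the bench on the left, grooves up. Origin: centre of its underside; x along its length, z up out of the grooved face. Grip it across its 36 mm width
- chuck_face (a point): centre of the top face of the black magnetic chuck, a fixed block 170 (x) x 112 (y) mm with its top 50 mm above the bench, grey pole lines across it and a yellow outline 130 x 66 mm (flush) in the middle of the top; x along the chuck's long side, z up
- console: grey control box, fixed, 170 (x) x 272 (y) x 55 (z) mm. Origin: centre of its underside; z up. The key stands at its +y end (0, +82 mm); the four buttons stand on its top in a two by two square, 76 mm apart in x and 82 mm apart in y; which colour is where varies
- key_grip (a point): the orange key on the control box, a bar 60 mm long (along this point's x), 16 mm wide (y) and 36 mm high, turning about a vertical axis through this point; its top is 12 mm above this point, which is 92 mm above the bench at the height to grip. The axes turn with the key
- key (a joint): angle of the key in rad: 0 at rest, growing as it is twisted clockwise seen from above; stop at 1.05 (60 degrees); a spring (0.05 Nm at rest, 0.16 Nm at the stop) turns it back
- blue_top (a point): centre of the top of the blue push button's cap, a 40 mm disc standing 11 mm out of a black 56 mm housing 12 mm high on the control box; the top is 74 mm above the bench when up
- blue (a joint): travel of the blue button in m: 0 up, 0.007 fully down (1.4 N to start, 4.5 N fully down)
- yellow_top (a point): centre of the top of the yellow push button's cap, a 40 mm disc standing 11 mm out of a black 56 mm housing 12 mm high on the control box; the top is 74 mm above the bench when up
- yellow (a joint): travel of the yellow button in m: 0 up, 0.007 fully down (1.4 N to start, 4.5 N fully down)
- green_top (a point): centre of the top of the green push button's cap, a 40 mm disc standing 11 mm out of a black 56 mm housing 12 mm high on the control box; the top is 74 mm above the bench when up
- green (a joint): travel of the green button in m: 0 up, 0.007 fully down (1.4 N to start, 4.5 N fully down)
- red_top (a point): centre of the top of the red push button's cap, a 40 mm disc standing 11 mm out of a black 56 mm housing 12 mm high on the control box; the top is 74 mm above the bench when up; the stop button, not to be pressed
- red (a joint): travel of the red button in m: 0 up, 0.007 fully down (1.4 N to start, 4.5 N fully down)
- hammer: hammer with a light wooden handle, 280 mm long, between the robot and the control box; bystander, leave it alone
- snips: tin snips with red handles, 270 mm long, beyond the control box; bystander, leave it alone
- dividers: steel dividers with a brass knuckle, 140 mm long, beyond the chuck; bystander, leave it alone
- ornament_a: domed tin ornament, 72 mm disc with a tab, 11 mm high, nearer the robot than the chuck; bystander, leave it alone
- ornament_b: a second domed tin ornament, 72 mm, lying on a sheet of paper to the right of the control box; bystander, leave it alone
- rule: steel rule 200 x 28 x 3 mm, to the near right; bystander, leave it alone
- file: flat file with a wooden handle, 250 mm long, far left; bystander, leave it alone
Things that resemble listed ones, but are neither listed nor needed, are in the scene too. What is meant by the part that bears chuck_face is not brown or purple, and is the larger of those in its own colour.

How it is judged:
By the outcome, as a careful person would: the job done as asked, in the order asked, and still so for the second after the job is handed in, with the robot touching nothing.
It also fails if it takes over 56 s, if anything falls off the work surface, if the arm or the gripper's body presses on something with over 40 N, if the wrist force passes 120 N, or if a joint passes its speed limit or range.

### The arm

A 7-joint arm with a two-finger parallel gripper is mounted at the origin on the work surface. World frame = base frame: x ahead of the robot, y to its left, z up, the work surface at z = 0. Lengths are in m, angles in rad, forces in N, time in s.
With the tool pointing down it reaches from about 0.35 to 0.9 m from the base axis. Payload 19.9 kg.
Tool frame: the origin (TCP) lies at the centre of the arm's flange, where the gripper is bolted on; the fingertips stand r.tip_reach ahead of it and the grasp point (between the pads) lies 155 mm ahead of it (r.tip_reach is the distance from the TCP to the fingertips, in m); z points along the fingers, y is the line along which they close (so a half turn about z gives the same grasp; the last joint's range is limited). The gripper opens to 85 mm and grips with 20 to 120 N. Pads are 22 mm wide; open, the fingers measure 114 mm over their backs; the gripper's body (76 mm by 85 mm) begins 54 mm behind the grasp point. The pads swing forward as they close: fully open they stand 13 mm farther back than shut.
Start: joints at [1.29, 0.417, -0.01, 1.614, 0.005, 1.111, -0.053], TCP at [0.148, -0.607, 0.405] pointing down, gripper open.
Joint ranges: [-2.81, 2.81], [-0.39, 2.02], [-1.27, 1.25], [0.06, 2.57], [-1.19, 4.33], [0.19, 2], [-2.82, 2.82]. Speed limits (rad/s): [1.89, 1.89, 2.39, 2.39, 3.01, 3.01, 3.01].

### API

Orientations are given as a rotation vector (axis times angle).
In Python, from plant import sensors, cams, finish_job, r gives the robot as it stands. The module is installed in compiled form; this text tells all that it offers.
- The arm moves only by the tool send_rows, never from a script. Its argument "series" is a list of rows, each a list of 3 entries, a list of its own where there are three numbers: the turn, a rotation vector about the tool's x, y, z in units of 2 pi rad (1.0 is 2 pi rad), then the shift along the tool's x, y, z in units of 500 mm (1.0 is 500 mm), then the opening, from -1 (shut) to 1 (fully open). In form: [[[ax, ay, az], [tx, ty, tz], claw], ...]. A call has 1 to 10 rows; each row shifts and turns the commanded pose from where the row before left it, along the tool's axes as they then stand; what a row does not reach is not made up. A row lasts 1/12 s, in which the tool goes at most 41.7 mm and 7.16 degrees, less where a joint would pass 70% of its speed; a pose out of reach is approached as far as the arm can. A call with a number of a shift or a turn outside -1 to 1 is refused whole. A call with a gripper value outside its range is refused whole. The fingers move at their own pace and stop on an object; "squeeze" is the grip in N (left out, the last holds). Time passes only in rows, so rows that do not move let the fingers close. It gives the time, the measured TCP pose, the force, the opening and the grip force at its end, in the units of the state.
- sensors.sense(): the state, without advancing time (a new reading comes with each control period).
- cams.grab_frame(name): name is "scene" or "side" or "wrist"; returns the picture (480x640x3 uint8, red, green, blue); there is no depth.
- cams.calibration(name): a dict with "K" (3x3 intrinsics, pixels), "dist_coeffs" ([k1, k2, p1, p2, k3] as OpenCV has them; the pictures are not rectified), "extrinsics" (4x4, takes a point from camera to world coordinates). Camera axes: x right, y up, looking along -z (the intrinsics and any distortion apply to the point x, -y, -z); pixel columns grow to the right and rows downward; lengths in m; the calibration is good to about 2 mm. A picture is of the moment at which its call begins: read the wrist's pose just before it. calibration takes no time and is no camera call; for the wrist camera it gives the pose at the moment of the call.
- finish_job(): hands the job in; it is judged then, once.
The state is a dict: "clock": time; "q": joint angles; "dq": joint speeds; "joint_torque": joint torques, N m; "ee_pos": TCP position; "orientation": TCP orientation; "wrist_force": force on the tool from outside, world axes, zero at the start; "wrist_torque": the same for the moment, N m; "finger_gap": opening from 0.0 (shut) to 1.0 (fully open); "finger_force": force on a finger pad.
Only numpy, scipy, OpenCV 4.12 (cv2) and the standard library are available. Lean on these libraries where they do the work, as an engineer would, in place of code of your own. Each camera call takes 0.05 s, during which the arm holds its last target. There are 200 camera calls.

## Working session

There is one attempt and no reset: what is moved stays moved. The work goes in short steps, Python scripts to look and compute and a tool call to move; the robot and the scene stay as the last step left them, time stands still between calls to the robot, and variables do not carry over. Pictures are saved under pics/ and viewed, at most 10 in all, crops included, and the job is handed in when it is done.

Besides the shell and the picture viewer there is one more tool, called as name([rows], argument=value, ...), one row to a line, values as JSON. send_rows: Moves the arm, as the interface text tells. Its arguments: {"type":"object","properties":{"series":{"type":"array"},"squeeze":{"type":"number"}},"required":["series"]}

```bash
mkdir -p pics; cat > h.py <<'E'
import numpy as np, cv2
from plant import sensors, cams, r
from scipy.spatial.transform import Rotation as R
def ray(cal,px):
    K=np.array(cal["K"]);d=np.array(cal["dist_coeffs"]);T=np.array(cal["extrinsics"])
    u=cv2.undistortPoints(np.array(px,float).reshape(-1,1,2),K,d).reshape(-1,2)
    v=np.c_[u[:,0],-u[:,1],-np.ones(len(u))]
    return T[:3,3],v@T[:3,:3].T
def onplane(cal,px,z):
    o,v=ray(cal,px); return o+v*((z-o[2])/v[:,2])[:,None]
def tri(rays):
    A=np.zeros((3,3));b=np.zeros(3)
    for o,v in rays:
        v=v/np.linalg.norm(v);P=np.eye(3)-np.outer(v,v);A+=P;b+=P@o
    return np.linalg.solve(A,b)
def proj(cal,X):
    K=np.array(cal["K"]);d=np.array(cal["dist_coeffs"]);T=np.array(cal["extrinsics"])
    p=(np.atleast_2d(X)-T[:3,3])@T[:3,:3]*[1,-1,-1]
    return cv2.projectPoints(p,np.zeros(3),np.zeros(3),K,d)[0].reshape(-1,2)
def save(name,img,s=1):
    cv2.imwrite(f"pics/{name}.png",cv2.resize(img[:,:,::-1],None,fx=s,fy=s,interpolation=cv2.INTER_CUBIC))
E
python3 - <<'E'
from h import *
s=sensors.sense();print({k:np.round(v,3) for k,v in s.items()},r.tip_reach)
for n in("scene","side","wrist"):
    c=cams.calibration(n);print(n,np.round(c["K"],1).tolist(),np.round(c["dist_coeffs"],3),np.round(c["extrinsics"],3).tolist())
    im=cams.grab_frame(n);np.save(n+"0.npy",im);save(n+"0",im)
E
```

```text
{'clock': np.float64(0.0), 'q': array([ 1.29 ,  0.418, -0.01 ,  1.614,  0.005,  1.111, -0.053]), 'dq': array([ 0.002,  0.   ,  0.001, -0.003, -0.   ,  0.001,  0.001]), 'joint_torque': array([-1.0000e-03, -8.6445e+01,  6.7800e-01, -4.3491e+01,  1.9000e-02,
        7.0000e-03, -0.0000e+00]), 'ee_pos': array([ 0.148, -0.607,  0.404]), 'orientation': array([-3.118, -0.376,  0.   ]), 'wrist_force': array([ 0.457, -0.315,  0.826]), 'wrist_torque': array([-0.026,  0.022, -0.049]), 'finger_force': np.float64(0.0), 'finger_gap': np.float64(0.998)} 0.1734
scene [[463.3, 0.0, 319.4], [0.0, 463.3, 245.0], [0.0, 0.0, 1.0]] [0.031 0.    0.    0.    0.   ] [[0.72, -0.569, 0.398, 0.989], [0.694, 0.597, -0.402, -0.453], [-0.009, 0.566, 0.825, 0.994], [0.0, 0.0, 0.0, 1.0]]
side [[517.7, 0.0, 316.0], [0.0, 517.7, 237.7], [0.0, 0.0, 1.0]] [0.037 0.    0.    0.    0.   ] [[-0.807, 0.459, -0.372, 0.065], [-0.591, -0.634, 0.499, 0.642], [-0.006, 0.622, 0.783, 1.092], [0.0, 0.0, 0.0, 1.0]]
wrist [[360.9, 0.0, 318.9], [0.0, 360.9, 236.4], [0.0, 0.0, 1.0]] [-0.056  0.     0.     0.     0.   ] [[0.238, 0.936, 0.26, 0.214], [-0.971, 0.229, 0.063, -0.59], [-0.001, -0.267, 0.964, 0.373], [0.0, 0.0, 0.0, 1.0]]
```

View pics/scene0.png

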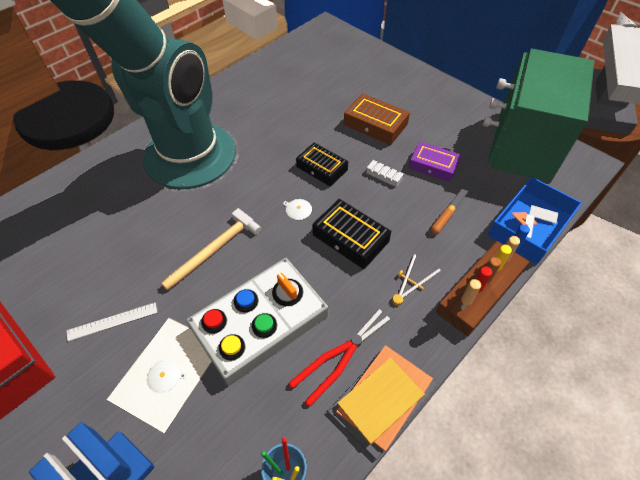

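View pics/side0.png

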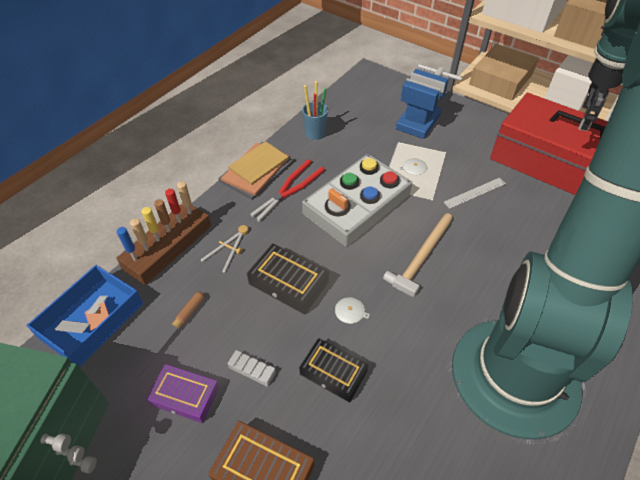

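The scene view shows four chuck-like blocks. They are brown (377,118), purple (435,160), small black (322,162) and large black (352,232) in the scene view; the side view has them at (262,462), (183,392), (335,368) and (288,278). The large black one fits, since it is not brown or purple and is the larger of the two black ones. The swage is at scene (384,173) / side (252,367). The console is at scene (258,318), with its orange key at (288,288), blue (246,300), red (213,320), green (264,323) and yellow (231,345). I'll measure these and confirm in one crop.

```bash
cat > m.py <<'E'
from h import *
I={n:np.load(n+"0.npy") for n in("scene","side")};C={n:cams.calibration(n) for n in I}
def blob(n,seed,lo,hi,rad=25,big=True):
    h=cv2.cvtColor(I[n],cv2.COLOR_RGB2HSV);m=cv2.inRange(h,lo,hi)
    w=np.zeros_like(m);cv2.circle(w,seed,rad,255,-1);m&=w
    k,l,st,ce=cv2.connectedComponentsWithStats(m)
    i=1+np.argmax(st[1:,4]);return (l==i).astype(np.uint8)*255 if big else m
B={"blue":((246,300),(370,195),(100,120,60),(125,255,255)),"green":((264,323),(349,180),(45,100,50),(90,255,255)),
"yellow":((231,345),(369,164),(22,120,100),(35,255,255)),"red":((213,320),(389,180),(0,150,60),(6,255,255)),"key":((288,286),(339,200),(7,150,80),(20,255,255))}
P={}
for k,(a,b,lo,hi) in B.items():
    cs={}
    for n,s in(("scene",a),("side",b)):
        m=blob(n,s,lo,hi,16);c=max(cv2.findContours(m,0,2)[0],key=cv2.contourArea)
        (e,ax,an)=cv2.fitEllipse(cv2.convexHull(c)); cs[n]=e
        if k=="key": cs[n]=np.argwhere(m)[:,::-1].mean(0)
    P[k]=tri([(lambda o,v:(o,v[0]))(*ray(C[n],cs[n])) for n in cs])
    print(k,{n:np.round(cs[n],1) for n in cs},P[k].round(4),[onplane(C[n],cs[n],.074)[0,:2].round(4) for n in cs])
# chuck outline, swage
for nm,seeds,lo,hi,rad,z in(("chuck",((352,230),(288,273)),(18,90,110),(36,255,255),40,.05),("swage",((384,173),(252,367)),(0,0,135),(180,60,255),30,.024)):
    pts=[]
    for n,s in zip(("scene","side"),seeds):
        m=blob(n,s,lo,hi,rad,False);pp=np.argwhere(m)[:,::-1].astype(np.int32)
        hull=cv2.convexHull(pp)
        w=onplane(C[n],hull.reshape(-1,2),z)[:,:2]
        rc=cv2.minAreaRect((w*1000).astype(np.float32))
        bx=cv2.boxPoints(rc)/1000
        print(nm,n,np.round(rc[0],1),np.round(rc[1],1),round(rc[2],1))
        cen=np.r_[bx.mean(0),z];px=proj(C[n],cen)[0]
        o,v=ray(C[n],px);pts.append((o,v[0]))
    print(nm,"tri",tri(pts).round(4))
E
python3 m.py
python3 - <<'E'
from h import *
a=np.load("scene0.npy")[130:280,290:490];b=np.load("side0.npy")[240:410,190:390]
save("crop1",np.vstack([a,b]),1.85)
E
```

```text
blue {'scene': array([244.9, 298. ]), 'side': array([369.7, 192.6])} [ 0.5237 -0.2209  0.0699] [array([ 0.5249, -0.2226]), array([ 0.5225, -0.2166])]
green {'scene': array([263.5, 322.7]), 'side': array([348.9, 178.7])} [ 0.5988 -0.2323  0.0697] [array([ 0.5996, -0.2341]), array([ 0.5974, -0.2275])]
yellow {'scene': array([230.8, 344.7]), 'side': array([368.7, 164. ])} [ 0.5859 -0.3137  0.0693] [array([ 0.587 , -0.3151]), array([ 0.5842, -0.3084])]
red {'scene': array([212.7, 318.5]), 'side': array([389.3, 177.3])} [ 0.511  -0.3021  0.0697] [array([ 0.5122, -0.3035]), array([ 0.5098, -0.297 ])]
key {'scene': array([287. , 286.6]), 'side': array([336.4, 198.3])} [ 0.5773 -0.1403  0.084 ] [array([ 0.5719, -0.1376]), array([ 0.5832, -0.1471])]
chuck scene [553.1 103.4] [133.5  70. ] 4.0
chuck side [553.7 104.3] [133.4  69.7] 4.6
chuck tri [0.5534 0.1038 0.0498]
swage scene [480.5 331.2] [109.   48.7] 7.4
swage side [474.2 338.9] [104.8  44.5] 10.0
swage tri [0.4768 0.3369 0.017 ]
```

View pics/crop1.png

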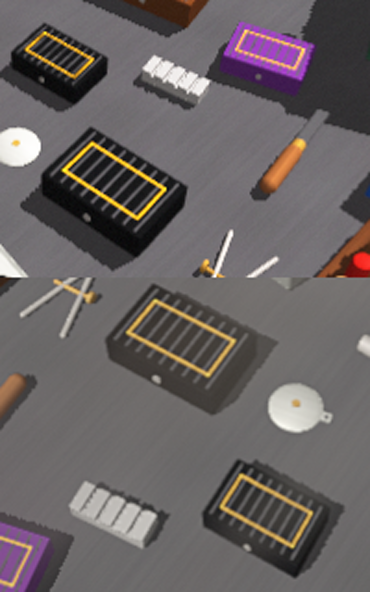

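The crop confirms it: the large black block with the yellow outline at crop (115,180) top / (180,335) bottom is the bigger of the two black ones, and the steel block is at (175,80) / (113,512). Now I'll move toward the swage to look at it from close by.

send_rows([
  [[0,0,0],[0.03,-0.02,0],1],
  [[0,0,0],[0.066,-0.041,0],1],
  [[0,0,0],[0.066,-0.041,0],1],
  [[0,0,0],[0.066,-0.041,0],1],
  [[0,0,0],[0.066,-0.041,0],1],
  [[0,0,0],[0.066,-0.041,0],1],
  [[0,0,0],[0.066,-0.041,0],1],
  [[0,0,0],[0.066,-0.041,0],1],
  [[0,0,0],[0.066,-0.041,0],1],
  [[0,0,0],[0.066,-0.041,0],1],
], squeeze=60)

```text
clock: 0.98
ee_pos: [0.4063, -0.3424, 0.4047]
orientation: [3.119, 0.376, -0.0]
wrist_force: [-0.1, -0.6, -0.0]
finger_gap: 0.995
finger_force: 0.0
```

```bash
cat > go.py <<'E'
import sys
from h import *
# go.py x y z yawdeg : remaining shift (units, tool axes now), turn (units), axis tilt
s=sensors.sense();Rm=R.from_rotvec(s["orientation"]);p=np.array(s["ee_pos"])
x,y,z,yaw=map(float,sys.argv[1:5])
def plan(x,y,z,yaw):
    t=R.from_euler("z",yaw,degrees=True)*R.from_rotvec([np.pi,0,0])
    return Rm.inv().apply(np.array([x,y,z])-p)/.5,(Rm.inv()*t).as_rotvec()/(2*np.pi)
sh,tu=plan(x,y,z,yaw);sh2=(R.from_euler("z",yaw,degrees=True)*R.from_rotvec([np.pi,0,0])).inv().apply(np.array([x,y,z])-p)/.5
X=Rm.apply([1,0,0])
print("t",round(s["clock"],2),"p",p.round(4),"yaw",np.degrees(np.arctan2(X[1],X[0])).round(2),"gap",round(float(s["finger_gap"]),3),"F",np.round(s["wrist_force"],1),"ff",round(float(s["finger_force"]),1))
print("turn",tu.round(4),"shift now-axes",sh.round(4),"shift target-axes",sh2.round(4),"dist rows@40mm",round(np.linalg.norm(sh)*.5/.040,1),"q",np.round(s["q"],2))
E
python3 go.py 0.477 0.336 0.38 9
```

```text
t 0.98 p [ 0.4063 -0.3424  0.4047] yaw 13.73 gap 0.995 F [-0.1 -0.6 -0. ] ff 0.0
turn [0.     0.     0.0131] shift now-axes [ 0.4596 -1.2845  0.0494] shift target-axes [ 0.352  -1.318   0.0495] dist rows@40mm 17.1 q [ 0.81  0.26 -0.19  1.84  0.06  1.05 -0.74]
```

send_rows([
  [[0,0,0.013],[0,0,0],1],
  [[0,0,0],[0.02,-0.073,0],1],
  [[0,0,0],[0.02,-0.073,0],1],
  [[0,0,0],[0.02,-0.073,0],1],
  [[0,0,0],[0.02,-0.073,0],1],
  [[0,0,0],[0.02,-0.073,0],1],
  [[0,0,0],[0.02,-0.073,0],1],
  [[0,0,0],[0.02,-0.073,0],1],
  [[0,0,0],[0.02,-0.073,0],1],
  [[0,0,0],[0.02,-0.073,0],1],
])

```text
clock: 1.82
ee_pos: [0.4421, -0.0037, 0.4048]
orientation: [3.132, 0.248, 0.0]
wrist_force: [1.9, -0.8, 0.3]
finger_gap: 1.001
finger_force: 0.0
```

send_rows([
  [[0,0,0],[0.02,-0.073,0],1],
  [[0,0,0],[0.02,-0.073,0],1],
  [[0,0,0],[0.02,-0.073,0.01],1],
  [[0,0,0],[0.02,-0.073,0.01],1],
  [[0,0,0],[0.02,-0.073,0.01],1],
  [[0,0,0],[0.02,-0.073,0.01],1],
  [[0,0,0],[0.02,-0.073,0.01],1],
  [[0,0,0],[0.01,-0.06,0],1],
  [[0,0,0],[0,-0.03,0],1],
  [[0,0,0],[0,0,0],1],
])

```text
clock: 2.65
ee_pos: [0.468, 0.3066, 0.3794]
orientation: [-3.129, -0.255, 0.002]
wrist_force: [-0.5, -0.9, 0.1]
finger_gap: 1.001
finger_force: 0.0
```

```bash
cat > sw.py <<'E'
from h import *
import sys
def look(tag):
    c=cams.calibration("wrist");im=cams.grab_frame("wrist");np.save(tag+".npy",im);save(tag,im);return c,im
if __name__=="__main__":
    c,im=look(sys.argv[1]);print(np.round(c["extrinsics"],3).tolist())
E
python3 go.py 0.477 0.336 0.38 9; python3 sw.py w1
```

```text
t 2.65 p [0.468  0.3066 0.3794] yaw 9.32 gap 1.001 F [-0.5 -0.9  0.1] ff 0.0
turn [-0.0003  0.0002  0.0009] shift now-axes [ 0.0273 -0.0552 -0.0012] shift target-axes [ 0.027  -0.0553 -0.0013] dist rows@40mm 0.8 q [-0.14  0.39 -0.62  1.79  0.26  1.04 -2.26]
[[0.162, 0.95, 0.265, 0.534], [-0.987, 0.157, 0.042, 0.319], [-0.002, -0.268, 0.963, 0.348], [0.0, 0.0, 0.0, 1.0]]
```

View pics/w1.png

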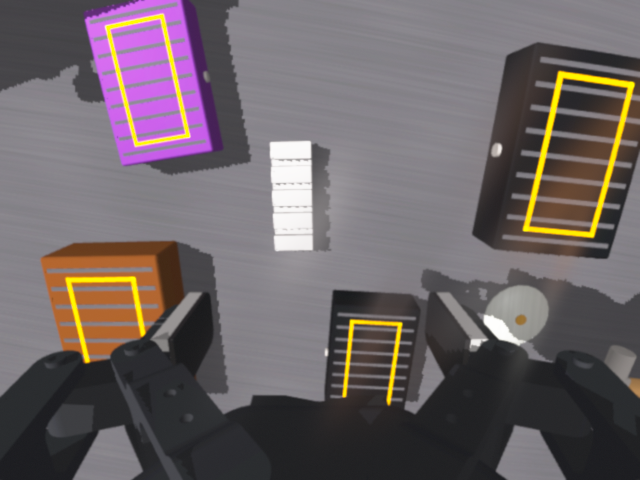

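The wrist view shows the swage at (292,196) with its grooves up and its long side along the image's vertical. The target chuck's outline is whole at (579,155).

```bash
cat > rect.py <<'E'
from h import *
def rect(c,im,seed,rad,lo,hi,z):
    m=cv2.inRange(cv2.cvtColor(im,cv2.COLOR_RGB2HSV),lo,hi);w=np.zeros_like(m);cv2.circle(w,seed,rad,255,-1);m&=w
    m=cv2.morphologyEx(m,cv2.MORPH_OPEN,np.ones((2,2),np.uint8))
    pp=np.argwhere(m)[:,::-1].astype(np.int32);h=cv2.convexHull(pp).reshape(-1,2)
    rc=cv2.minAreaRect((onplane(c,h,z)[:,:2]*1000).astype(np.float32))
    X=np.r_[np.array(rc[0])/1000,z];o,v=ray(c,proj(c,X)[0])
    print(np.round(rc[0],1),np.round(rc[1],1),round(rc[2],1),"px",proj(c,X)[0].round(1));return o,v[0]
SW=((0,0,200),(180,40,255));YE=((22,120,130),(36,255,255))
E
python3 - <<'E'
from rect import *
c=cams.calibration("wrist");im=np.load("w1.npy")
rect(c,im,(292,196),75,*SW,.024);rect(c,im,(579,155),95,*YE,.05)
E
```

```text
[477.3 331.4] [99.6 35.9] 10.1 px [292.5 198.5]
[553.8  99.9] [131.6  67.9] 4.2 px [578.7 159.5]
```

```bash
python3 go.py 0.4773 0.3314 0.27 10.1
```

```text
t 2.7 p [0.4686 0.3045 0.3793] yaw 9.22 gap 1.0 F [-0.2 -0.2 -0.4] ff 0.0
turn [-0.0001  0.0002 -0.0024] shift now-axes [ 0.0261 -0.0501  0.2186] shift target-axes [ 0.0266 -0.0498  0.2186] dist rows@40mm 2.8 q [-0.14  0.39 -0.62  1.79  0.25  1.04 -2.26]
```

send_rows([
  [[0,0,-0.0024],[0,0,0],1],
  [[0,0,0],[0.009,-0.0165,0.055],1],
  [[0,0,0],[0.009,-0.0165,0.055],1],
  [[0,0,0],[0.0086,-0.0168,0.055],1],
  [[0,0,0],[0,0,0.054],1],
  [[0,0,0],[0,0,0],1],
  [[0,0,0],[0,0,0],1],
])

```text
clock: 3.28
ee_pos: [0.4782, 0.3288, 0.2699]
orientation: [3.129, 0.271, -0.003]
wrist_force: [-1.1, 0.2, 0.5]
finger_gap: 1.004
finger_force: 0.0
```

```bash
python3 - <<'E'
from rect import *
c0=cams.calibration("wrist");im=cams.grab_frame("wrist");np.save("w2.npy",im);save("w2",im)
p=proj(c0,[[.4773,.3314,.024]])[0];print(p)
rect(c0,im,tuple(int(v) for v in p),150,*SW,.024)
o,v=ray(c0,proj(c0,[[.4773,.3314,.024]]))
E
python3 go.py 0.4773 0.3314 0.176 10.1
```

```text
[315.58541222 248.86672553]
[476.9 334.2] [99.1 35.3] 10.2 px [311.  248.7]
t 3.33 p [0.4785 0.3292 0.2713] yaw 9.89 gap 1.002 F [0.1 0.7 1.5] ff 0.0
turn [ 0.     -0.0001 -0.0006] shift now-axes [-0.0017 -0.0047  0.1906] shift target-axes [-0.0016 -0.0047  0.1906] dist rows@40mm 2.4 q [-0.23  0.56 -0.56  1.82  0.38  0.87 -2.36]
```

View pics/w2.png

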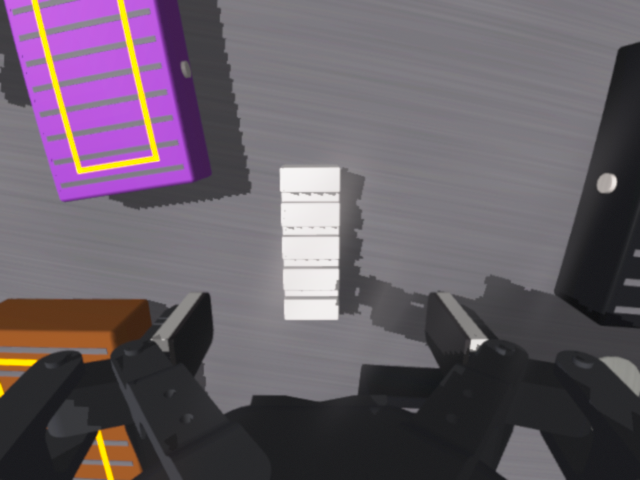

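The swage top is centred at (311,248), midway between the fingers. The purple block's near corner (210,175) and the brown block's corner (150,300) are clear of the fingers' path. I'll descend and grip.

send_rows([
  [[0,0,0],[-0.001,-0.008,0.04],0.5],
  [[0,0,0],[0,0,0.04],0.5],
  [[0,0,0],[0,0,0.04],0.5],
  [[0,0,0],[0,0,0.04],0.5],
  [[0,0,0],[0,0,0.03],0.5],
  [[0,0,0],[0,0,0],0.5],
  [[0,0,0],[0,0,0],-1],
  [[0,0,0],[0,0,0],-1],
  [[0,0,0],[0,0,0],-1],
  [[0,0,0],[0,0,0],-1],
], squeeze=70)

```text
clock: 4.17
ee_pos: [0.4774, 0.334, 0.1771]
orientation: [-3.129, -0.271, -0.003]
wrist_force: [-1.0, -3.3, 10.4]
finger_gap: 0.404
finger_force: 70.4
```

send_rows([
  [[0,0,0],[0,0,0],-1],
  [[0,0,0],[0,0,0],-1],
  [[0,0,0],[0,0,0],-1],
  [[0,0,0],[0,0,0],-1],
])

```text
clock: 4.5
ee_pos: [0.4774, 0.334, 0.1771]
orientation: [-3.129, -0.271, -0.003]
wrist_force: [-1.8, -2.2, 11.4]
finger_gap: 0.404
finger_force: 70.4
```

```bash
python3 go.py 0.4773 0.333 0.30 10.1
```

```text
t 4.5 p [0.4774 0.334  0.1771] yaw 9.91 gap 0.404 F [-1.8 -2.2 11.4] ff 70.4
turn [-0.0001 -0.0003 -0.0005] shift now-axes [ 1.000e-04  1.800e-03 -2.457e-01] shift target-axes [-0.0004  0.0019 -0.2457] dist rows@40mm 3.1 q [-0.3   0.7  -0.48  1.85  0.48  0.71 -2.45]
```

send_rows([
  [[0,0,0],[0,0,-0.01],-1],
  [[0,0,0],[0,0,-0.03],-1],
  [[0,0,0],[0,0,-0.05],-1],
  [[0,0,0],[0,0,-0.05],-1],
  [[0,0,0],[0,0,-0.05],-1],
  [[0,0,0],[0,0,-0.03],-1],
  [[0,0,0],[0,0,0],-1],
  [[0,0,0],[0,0,0],-1],
])

```text
clock: 5.17
ee_pos: [0.4769, 0.3337, 0.2865]
orientation: [-3.129, -0.271, -0.003]
wrist_force: [0.2, -1.0, -6.0]
finger_gap: 0.405
finger_force: 71.2
```

```bash
python3 go.py 0.553 0.102 0.29 4.2; python3 - <<'E'
from rect import *
c0=cams.calibration("wrist");im=cams.grab_frame("wrist");np.save("w3.npy",im)
s=sensors.sense();Rm=R.from_rotvec(s["orientation"])
for z in(.13,.135,.14):
    p=proj(c0,[np.r_[s["ee_pos"][:2],z]])[0]
    o,v=rect(c0,im,tuple(int(a) for a in p),170,*SW,z)
print(s["ee_pos"])
E
```

```text
t 5.17 p [0.4769 0.3337 0.2865] yaw 9.92 gap 0.405 F [ 0.2 -1.  -6. ] ff 71.2
turn [-0.0001 -0.0003  0.0159] shift now-axes [ 0.0702  0.4826 -0.007 ] shift target-axes [ 0.1179  0.4732 -0.0069] dist rows@40mm 6.1 q [-0.23  0.54 -0.57  1.81  0.37  0.9  -2.36]
[485.7 332.4] [82.1 43. ] 11.7 px [328.8 299.4]
[488.  332.9] [78.8 41.3] 11.7 px [328.8 299.4]
[490.3 333.5] [75.6 39.6] 11.7 px [328.8 299.4]
[0.47671929 0.33342528 0.28535619]
```

send_rows([
  [[0,0,0.008],[0,0,-0.01],-1],
  [[0,0,0.008],[0,0,-0.02],-1],
  [[0,0,0],[0.0168,0.06,-0.02],-1],
  [[0,0,0],[0.0168,0.0676,0],-1],
  [[0,0,0],[0.0168,0.0676,0],-1],
  [[0,0,0],[0.0168,0.0676,0],-1],
  [[0,0,0],[0.0168,0.05,0],-1],
  [[0,0,0],[0,0,0],-1],
  [[0,0,0],[0,0,0],-1],
])

```text
clock: 5.97
ee_pos: [0.5304, 0.1791, 0.3091]
orientation: [3.139, 0.109, -0.003]
wrist_force: [-1.2, 0.8, -4.7]
finger_gap: 0.402
finger_force: 71.4
```

```bash
python3 - <<'E'
from rect import *
c0=cams.calibration("wrist");im=cams.grab_frame("wrist");np.save("w4.npy",im);save("w4",im)
p=proj(c0,[[.5534,.1030,.05]])[0];print(p)
rect(c0,im,tuple(int(a) for a in p),150,*YE,.05)
E
python3 go.py 0.5534 0.1030 0.29 4.2;
```

```text
[439.718886   215.81923536]
[553.7 103. ] [130.   66.7] 4.4 px [439.8 215.3]
t 6.02 p [0.5299 0.1806 0.3093] yaw 4.12 gap 0.404 F [ 0.1  1.2 -4.8] ff 71.4
turn [-0.      0.0003 -0.0002] shift now-axes [0.0359 0.1582 0.0385] shift target-axes [0.0356 0.1582 0.0386] dist rows@40mm 2.1 q [ 0.04  0.47 -0.54  1.85  0.3   0.91 -2.13]
```

View pics/w4.png

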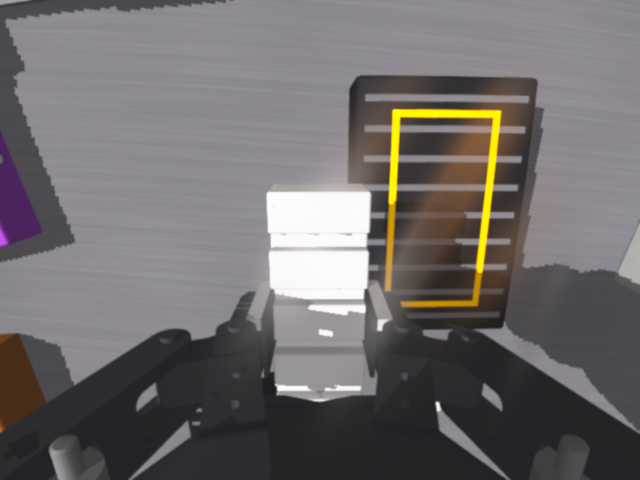

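The held block is level between the pads, with its far edge at row 190. The chuck outline is complete and centred at (440,215), and all views agree on (0.5535, 0.1030), yaw 4.3°. Next I'll check the block's offset in the grip.

```bash
python3 - <<'E'
from rect import *
c=cams.calibration("wrist");s=sensors.sense();Rm=R.from_rotvec(s["orientation"]);p=np.array(s["ee_pos"])
z=p[2]-.177+.024
P=onplane(c,[(270,192),(369,192),(268,232)],z)
print(((P-p)@Rm.as_matrix()).round(4))
E
python3 go.py 0.5534 0.1030 0.236 4.3
```

```text
[[ 0.0494 -0.0175  0.1529]
 [ 0.0494  0.016   0.1529]
 [ 0.0354 -0.0187  0.1529]]
t 6.02 p [0.5299 0.1806 0.3093] yaw 4.12 gap 0.404 F [ 0.1  1.2 -4.8] ff 71.4
turn [-0.      0.0003 -0.0005] shift now-axes [0.0361 0.1582 0.1465] shift target-axes [0.0353 0.1583 0.1466] dist rows@40mm 2.7 q [ 0.04  0.47 -0.54  1.85  0.3   0.91 -2.13]
```

send_rows([
  [[0,0,-0.0005],[0.012,0.052,0],-1],
  [[0,0,0],[0.012,0.053,0],-1],
  [[0,0,0],[0.012,0.053,0],-1],
  [[0,0,0],[0,0,0],-1],
  [[0,0,0],[0,0,0.04],-1],
  [[0,0,0],[0,0,0.05],-1],
  [[0,0,0],[0,0,0.03],-1],
  [[0,0,0],[0,0,0.02],-1],
  [[0,0,0],[0,0,0],-1],
  [[0,0,0],[0,0,0],-1],
])

```text
clock: 6.85
ee_pos: [0.5538, 0.1043, 0.2402]
orientation: [-3.139, -0.121, 0.001]
wrist_force: [0.2, 0.1, -4.5]
finger_gap: 0.404
finger_force: 71.4
```

```bash
python3 go.py 0.5534 0.1030 0.227 4.3
```

```text
t 6.85 p [0.5538 0.1043 0.2402] yaw 4.41 gap 0.404 F [ 0.2  0.1 -4.5] ff 71.4
turn [-0.0001  0.0001  0.0003] shift now-axes [-0.001   0.0025  0.0263] shift target-axes [-0.001   0.0025  0.0263] dist rows@40mm 0.3 q [ 0.13  0.57 -0.48  1.88  0.36  0.78 -2.03]
```

send_rows([
  [[0,0,0],[-0.001,0.002,0.01],-1],
  [[0,0,0],[0,0,0.008],-1],
  [[0,0,0],[0,0,0.006],-1],
  [[0,0,0],[0,0,0],-1],
  [[0,0,0],[0,0,0],-1],
])

```text
clock: 7.27
ee_pos: [0.5535, 0.1023, 0.2282]
orientation: [-3.139, -0.119, 0.0]
wrist_force: [1.1, -0.3, -4.2]
finger_gap: 0.4
finger_force: 71.6
```

```bash
python3 go.py 0.5534 0.1030 0.227 4.3
```

```text
t 7.27 p [0.5535 0.1023 0.2282] yaw 4.34 gap 0.4 F [ 1.1 -0.3 -4.2] ff 71.6
turn [-0.      0.      0.0001] shift now-axes [-0.0001 -0.0013  0.0025] shift target-axes [-0.0001 -0.0013  0.0025] dist rows@40mm 0.0 q [ 0.13  0.58 -0.47  1.88  0.37  0.76 -2.04]
```

Still hanging free, so I'll lower in 0.5 mm steps until it touches.

send_rows([
  [[0,0,0],[0,-0.001,0.001],-1],
  [[0,0,0],[0,0,0.001],-1],
  [[0,0,0],[0,0,0],-1],
  [[0,0,0],[0,0,0],-1],
])

```text
clock: 7.6
ee_pos: [0.5535, 0.1029, 0.2273]
orientation: [-3.139, -0.119, -0.0]
wrist_force: [0.2, 0.1, -3.9]
finger_gap: 0.401
finger_force: 71.6
```

send_rows([
  [[0,0,0],[0,0,0.001],-1],
  [[0,0,0],[0,0,0.001],-1],
  [[0,0,0],[0,0,0],-1],
  [[0,0,0],[0,0,0],-1],
])

```text
clock: 7.93
ee_pos: [0.5535, 0.103, 0.2271]
orientation: [3.139, 0.119, 0.001]
wrist_force: [-7.3, -1.4, 15.5]
finger_gap: 0.402
finger_force: 74.1
```

In contact with the chuck. Release and rise.

send_rows([
  [[0,0,0],[0,0,-0.001],-0.1],
  [[0,0,0],[0,0,0],0.1],
  [[0,0,0],[0,0,0],0.4],
  [[0,0,0],[0,0,0],0.4],
  [[0,0,0],[0,0,-0.02],0.4],
  [[0,0,0],[0,0,-0.05],0.4],
  [[0,0,0],[0,0,-0.07],0.4],
  [[0,0,0],[0,0,-0.07],0.4],
  [[0,0,0],[0,0,-0.03],0.4],
  [[0,0,0],[0,0,0],0.4],
])

```text
clock: 8.77
ee_pos: [0.5541, 0.1033, 0.3513]
orientation: [-3.139, -0.119, -0.009]
wrist_force: [0.5, 0.3, 0.4]
finger_gap: 0.701
finger_force: 0.0
```

```bash
python3 - <<'E'
from rect import *
c=cams.calibration("wrist");im=cams.grab_frame("wrist");np.save("w5.npy",im);save("w5",im)
p=proj(c,[[.5534,.1030,.074]])[0];print(p);q=tuple(int(a) for a in p)
rect(c,im,q,130,*SW,.074);rect(c,im,q,200,*YE,.05)
E
python3 go.py 0.577 -0.14 0.345 -8.7
```

```text
[320.59871801 238.6904825 ]
[525.2  95.8] [155.6  46.6] 6.6 px [327.5 276.5]
[553.3 102.6] [131.4  67.2] 4.4 px [320.9 230.5]
t 8.82 p [0.5537 0.103  0.3491] yaw 4.34 gap 0.703 F [ 0.6 -0.4 -0.5] ff 0.0
turn [-0.0001 -0.0006  0.0362] shift now-axes [0.0096 0.4881 0.0083] shift target-axes [0.1195 0.4733 0.0082] dist rows@40mm 6.1 q [ 0.19  0.42 -0.54  1.81  0.26  0.98 -1.95]
```

View pics/w5.png

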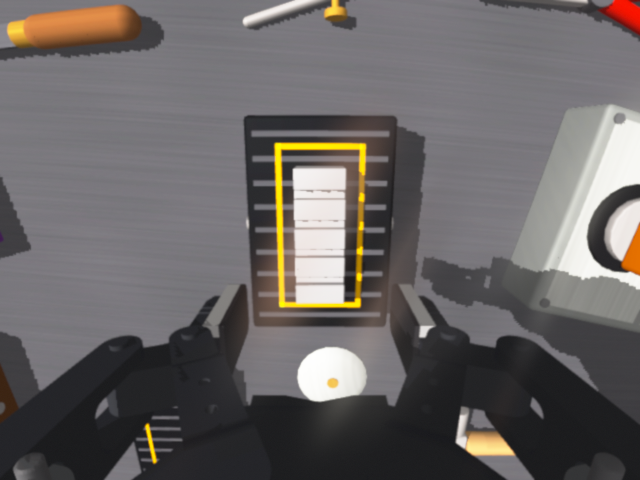

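The block lies inside the yellow outline, grooves up: block columns 292–346 and rows 167–303, outline columns 277–364 and rows 145–306. I'll refit it numerically while moving to the key.

send_rows([
  [[0,0,0.012],[0,0,0],0.4],
  [[0,0,0.012],[0,0,0],0.4],
  [[0,0,0.012],[0,0,0],0.4],
  [[0,0,0],[0.012,0.067,0],0.4],
  [[0,0,0],[0.012,0.067,0],0.4],
  [[0,0,0],[0.012,0.067,0],0.4],
  [[0,0,0],[0.012,0.067,0],0.4],
  [[0,0,0],[0.012,0.067,0],0.4],
  [[0,0,0],[0.012,0.067,0],0.4],
  [[0,0,0],[0.012,0.067,0],0.4],
])

```text
clock: 9.65
ee_pos: [0.5594, -0.137, 0.3461]
orientation: [-3.132, 0.236, 0.002]
wrist_force: [0.3, 0.2, 0.5]
finger_gap: 0.699
finger_force: 0.0
```

send_rows([
  [[0,0,0],[0,0,0],0.4],
  [[0,0,0],[0,0,0],0.4],
])

```text
clock: 9.82
ee_pos: [0.5594, -0.1372, 0.3458]
orientation: [-3.132, 0.241, 0.002]
wrist_force: [1.2, 0.5, -0.8]
finger_gap: 0.7
finger_force: 0.0
```

```bash
python3 - <<'E'
from rect import *
im=np.load("w5.npy");m=cv2.inRange(cv2.cvtColor(im,cv2.COLOR_RGB2HSV),*SW);m[:150]=0;m[312:]=0;m[:,:285]=0;m[:,354:]=0
m=cv2.morphologyEx(m,cv2.MORPH_OPEN,np.ones((3,3)))
K=cams.calibration("wrist")
# w5 pose: rebuild extrinsics from tool pose at that time
s=sensors.sense();T=np.array(K["extrinsics"]);Rm=R.from_rotvec(s["orientation"]).as_matrix();E=np.eye(4);E[:3,:3]=Rm;E[:3,3]=s["ee_pos"]
Tc=np.linalg.inv(E)@T;E5=np.eye(4);E5[:3,:3]=(R.from_euler("z",4.34,degrees=True)*R.from_rotvec([np.pi,0,0])).as_matrix();E5[:3,3]=[.5537,.103,.3491]
c5=dict(K);c5["extrinsics"]=E5@Tc
for mm,z in((m,.074),):
    h=cv2.convexHull(np.argwhere(mm)[:,::-1].astype(np.int32)).reshape(-1,2)
    print("swage",cv2.minAreaRect((onplane(c5,h,z)[:,:2]*1000).astype(np.float32)))
rect(c5,im,(320,230),110,*YE,.05)
c=cams.calibration("wrist");im=cams.grab_frame("wrist");np.save("w6.npy",im);save("w6",im)
q=tuple(int(a) for a in proj(c,[[.576,-.14,.104]])[0]);print(q)
rect(c,im,q,110,(7,150,80),(20,255,255),.104)
E
python3 go.py 0.576 -0.14 0.345 -8.7
```

```text
swage ((551.8011474609375, 103.63169860839844), (97.69882202148438, 34.99470520019531), 4.435924530029297)
[551.4 102.1] [130.6  66.6] 4.4 px [320.9 230.6]
(320, 223)
[ 576.8 -140.5] [13.7 59.1] 82.1 px [321.5 221.7]
t 9.87 p [ 0.5596 -0.1354  0.346 ] yaw -8.67 gap 0.702 F [-0.5  1.5 -0.4] ff 0.0
turn [-0.0001  0.0002  0.0001] shift now-axes [0.0337 0.0041 0.002 ] shift target-axes [0.0337 0.0041 0.002 ] dist rows@40mm 0.4 q [ 0.51  0.42 -0.42  1.78  0.2   0.98 -1.71]
```

View pics/w6.png

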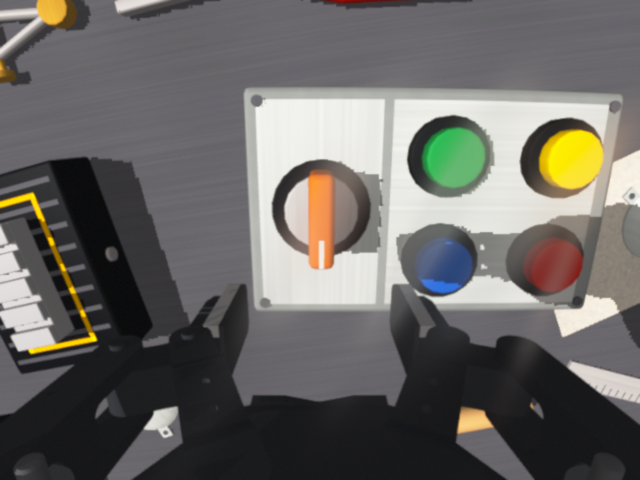

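The block is within 1.5 mm of the outline's centre and parallel to it. This view shows the key bar at (321,220) with its length along the tool's x. Green is at (453,157), yellow (570,159), blue (445,265) and red (553,265). Key: (0.5768, −0.1405), yaw about −8.2°.

send_rows([
  [[0,0,-0.001],[0.018,0.0015,0],0],
  [[0,0,0],[0.0175,0.0015,0],0],
  [[0,0,0],[0,0,0.03],0],
  [[0,0,0],[0,0,0.05],0],
  [[0,0,0],[0,0,0.05],0],
  [[0,0,0],[0,0,0.03],0],
  [[0,0,0],[0,0,0],0],
  [[0,0,0],[0,0,0],0],
], squeeze=40)

```text
clock: 10.53
ee_pos: [0.5778, -0.1386, 0.2664]
orientation: [-3.133, 0.224, 0.002]
wrist_force: [0.9, 0.2, 1.7]
finger_gap: 0.497
finger_force: 0.0
```

```bash
python3 go.py 0.5768 -0.1405 0.247 -8.2
```

```text
t 10.53 p [ 0.5778 -0.1386  0.2664] yaw -8.18 gap 0.497 F [0.9 0.2 1.7] ff 0.0
turn [-0.0001  0.0002  0.0001] shift now-axes [-0.0014  0.0041  0.0388] shift target-axes [-0.0015  0.0041  0.0388] dist rows@40mm 0.5 q [ 0.48  0.56 -0.38  1.79  0.27  0.85 -1.75]
```

send_rows([
  [[0,0,0],[-0.001,0.003,0.02],0],
  [[0,0,0],[0,0,0.018],0],
  [[0,0,0],[0,0,0],0],
  [[0,0,0],[0,0,0],-1],
  [[0,0,0],[0,0,0],-1],
  [[0,0,0],[0,0,0],-1],
  [[0,0,0],[0,0,0],-1],
  [[0,0,0],[0,0,0],-1],
  [[0,0,0],[0,0,0],-1],
])

```text
clock: 11.28
ee_pos: [0.5766, -0.1411, 0.2482]
orientation: [3.133, -0.227, 0.001]
wrist_force: [-2.5, -2.7, 5.2]
finger_gap: 0.179
finger_force: 42.1
```

```bash
python3 go.py 0.5768 -0.1405 0.247 -68.4; python3 -c "
from plant import sensors
print(sensors.sense()['wrist_torque'])"
```

```text
t 11.28 p [ 0.5766 -0.1411  0.2482] yaw -8.28 gap 0.179 F [-2.5 -2.7  5.2] ff 42.1
turn [-0.00e+00 -1.00e-04  1.67e-01] shift now-axes [ 0.0002 -0.0011  0.0024] shift target-axes [-0.0009 -0.0007  0.0024] dist rows@40mm 0.0 q [ 0.47  0.58 -0.37  1.8   0.28  0.81 -1.75]
[-0.28152872  0.47189353 -0.26184122]
```

send_rows([
  [[0,0,0.014],[0,0,0],-1],
  [[0,0,0.016],[0,0,0],-1],
  [[0,0,0.016],[0,0,0],-1],
  [[0,0,0.016],[0,0,0],-1],
  [[0,0,0.016],[0,0,0],-1],
  [[0,0,0.016],[0,0,0],-1],
  [[0,0,0.016],[0,0,0],-1],
  [[0,0,0.016],[0,0,0],-1],
  [[0,0,0.016],[0,0,0],-1],
  [[0,0,0.014],[0,0,0],-1],
])

```text
clock: 12.12
ee_pos: [0.5762, -0.1418, 0.2482]
orientation: [2.652, -1.682, 0.001]
wrist_force: [-6.3, -7.1, 8.8]
finger_gap: 0.178
finger_force: 42.2
```

```bash
python3 go.py 0.5768 -0.1405 0.247 -68.5; python3 -c "
from plant import sensors
print(sensors.sense()['wrist_torque'])"
```

```text
t 12.12 p [ 0.5762 -0.1418  0.2482] yaw -64.75 gap 0.178 F [-6.3 -7.1  8.8] ff 42.2
turn [ 0.0001 -0.0002  0.0104] shift now-axes [-0.0019 -0.0022  0.0024] shift target-axes [-0.0021 -0.0021  0.0024] dist rows@40mm 0.0 q [ 0.3   0.55 -0.14  1.81  0.1   0.79 -2.6 ]
[-1.4555588   1.41886819  0.20226228]
```

send_rows([
  [[0,0,0.006],[0,0,0],-1],
  [[0,0,0.006],[0,0,0],-1],
  [[0,0,0],[0,0,0],-1],
])

```text
clock: 12.37
ee_pos: [0.5761, -0.1419, 0.2482]
orientation: [2.589, -1.777, 0.001]
wrist_force: [-7.5, -6.7, 9.4]
finger_gap: 0.18
finger_force: 42.4
```

```bash
python3 go.py 0.5768 -0.1405 0.247 -68.5; python3 - <<'E'
from rect import *
print(sensors.sense()['wrist_torque'])
for n in("scene","side"):
    c=cams.calibration(n);im=cams.grab_frame(n);np.save(n+"7.npy",im)
    q=tuple(int(a) for a in proj(c,[[.5768,-.1405,.1]])[0]);print(n);rect(c,im,q,22,(7,150,80),(20,255,255),.104)
E
```

```text
t 12.37 p [ 0.5761 -0.1419  0.2482] yaw -68.92 gap 0.18 F [-7.5 -6.7  9.4] ff 42.4
turn [ 0.0002 -0.0002 -0.0012] shift now-axes [-0.002  -0.0023  0.0023] shift target-axes [-0.002  -0.0023  0.0023] dist rows@40mm 0.0 q [ 0.28  0.55 -0.12  1.81  0.09  0.79 -2.66]
[-1.56717717  1.48640961  0.12932833]
scene
[ 587.7 -160.5] [19.6 49.7] 46.2 px [283.5 290.9]
side
[ 563.2 -122.4] [13.7 75.5] 26.6 px [337.6 199.4]
```

send_rows([
  [[0,0,0.005],[0,0,0],-1],
  [[0,0,0],[0,0,0],-1],
  [[0,0,0],[0,0,0],-1],
])

```text
clock: 12.72
ee_pos: [0.5762, -0.1419, 0.2482]
orientation: [2.564, -1.813, 0.001]
wrist_force: [-7.1, -7.8, 9.3]
finger_gap: 0.178
finger_force: 48.4
```

```bash
python3 go.py 0.5768 -0.1405 0.247 -68.5; python3 -c "
from plant import sensors
print(sensors.sense()['wrist_torque'])"
```

```text
t 12.72 p [ 0.5762 -0.1419  0.2482] yaw -70.52 gap 0.178 F [-7.1 -7.8  9.3] ff 48.4
turn [ 0.0002 -0.0002 -0.0056] shift now-axes [-0.0022 -0.0021  0.0024] shift target-axes [-0.0021 -0.0022  0.0024] dist rows@40mm 0.0 q [ 0.28  0.55 -0.11  1.81  0.09  0.78 -2.68]
[-1.68427461  1.39269255  1.12352612]
```

The torque about z jumped from 0.13 to 1.12 Nm, so the key is at its stop. I'll ride it back to rest, then release.

send_rows([
  [[0,0,-0.015],[0,0,0],-1],
  [[0,0,-0.0175],[0,0,0],-1],
  [[0,0,-0.0175],[0,0,0],-1],
  [[0,0,-0.0175],[0,0,0],-1],
  [[0,0,-0.0175],[0,0,0],-1],
  [[0,0,-0.0175],[0,0,0],-1],
  [[0,0,-0.0175],[0,0,0],-1],
  [[0,0,-0.0175],[0,0,0],-1],
  [[0,0,-0.0175],[0,0,0],-1],
  [[0,0,-0.0175],[0,0,0],-1],
])

```text
clock: 13.55
ee_pos: [0.5767, -0.1411, 0.2482]
orientation: [3.133, -0.223, 0.001]
wrist_force: [-2.0, -2.8, 5.5]
finger_gap: 0.179
finger_force: 42.6
```

```bash
python3 go.py 0.5768 -0.1405 0.247 -8.2; python3 -c "
from plant import sensors
print(sensors.sense()['wrist_torque'])"
```

```text
t 13.55 p [ 0.5767 -0.1411  0.2482] yaw -8.13 gap 0.179 F [-2.  -2.8  5.5] ff 42.6
turn [ 0.0001 -0.0002  0.0002] shift now-axes [ 0.0001 -0.0012  0.0025] shift target-axes [ 0.0001 -0.0012  0.0025] dist rows@40mm 0.0 q [ 0.47  0.58 -0.37  1.8   0.28  0.81 -1.75]
[-0.51455789  0.33204514 -0.80721734]
```

send_rows([
  [[0,0,0],[0,0,0],0],
  [[0,0,0],[0,0,0],0.1],
  [[0,0,0],[0,0,0],0.1],
  [[0,0,0],[0,0,0],0.1],
  [[0,0,0],[0,0,-0.03],0.1],
  [[0,0,0],[0,0,-0.06],0.1],
  [[0,0,0],[-0.02,0.03,-0.06],0.1],
  [[0,0,0],[-0.06,0.03,-0.03],-1],
  [[0,0,0],[0,0,0],-1],
  [[0,0,0],[0,0,0],-1],
])

```text
clock: 14.38
ee_pos: [0.5318, -0.1653, 0.3388]
orientation: [3.132, -0.236, 0.002]
wrist_force: [0.8, 1.1, -0.2]
finger_gap: 0.133
finger_force: 0.0
```

```bash
python3 - <<'E'
from rect import *
c=cams.calibration("wrist");im=cams.grab_frame("wrist");np.save("w8.npy",im);save("w8",im)
h=cv2.cvtColor(im,cv2.COLOR_RGB2HSV)
P={"blue":((.5237,-.2209),(100,120,40),(125,255,255)),"green":((.5988,-.2323),(45,100,40),(90,255,255)),"yellow":((.5859,-.3137),(22,120,80),(35,255,255)),"red":((.511,-.3021),(0,120,40),(8,255,255))}
for k,(a,lo,hi) in P.items():
    q=proj(c,[[*a,.074]])[0];w=np.zeros(im.shape[:2],np.uint8);cv2.circle(w,tuple(int(v) for v in q),45,255,-1)
    m=cv2.inRange(h,lo,hi)&w;cs=cv2.findContours(m,0,2)[0]
    if cs:
        d=cv2.convexHull(max(cs,key=cv2.contourArea));rc=cv2.minEnclosingCircle((onplane(c,d.reshape(-1,2),.074)[:,:2]*1000).astype(np.float32))
        print(k,q.round(),np.round(rc[0],1),round(rc[1],1))
q=tuple(int(a) for a in proj(c,[[.5768,-.1405,.104]])[0]);print(q);rect(c,im,q,110,(7,150,80),(20,255,255),.104)
E
python3 go.py .5237 -.2209 .25 -8.2
```

```text
blue [403. 240.] [ 525.3 -219.7] 20.7
green [410. 123.] [ 598.9 -233.1] 20.6
yellow [538. 126.] [ 586.5 -313. ] 21.9
red [521. 241.] [ 512.3 -300.3] 22.5
(264, 185)
[ 575.4 -142.2] [18.4 57.7] 81.1 px [268.  187.8]
t 14.43 p [ 0.5324 -0.1646  0.338 ] yaw -8.53 gap 0.047 F [ 1.5 -0.3 -0.8] ff 0.0
turn [ 0.0001 -0.0001 -0.0009] shift now-axes [-0.0007  0.1138  0.1761] shift target-axes [-0.0012  0.1139  0.1761] dist rows@40mm 2.6 q [ 0.58  0.4  -0.42  1.84  0.2   0.94 -1.64]
```

The key is back at rest, and the button positions agree between views to within 2 mm. Moving to blue.

send_rows([
  [[0,0,0],[0,0.056,0],-1],
  [[0,0,0],[0,0.057,0],-1],
  [[0,0,0],[0,0,0.04],-1],
  [[0,0,0],[0,0,0.05],-1],
  [[0,0,0],[0,0,0.05],-1],
  [[0,0,0],[0,0,0.03],-1],
  [[0,0,0],[0,0,0],-1],
  [[0,0,0],[0,0,0],-1],
])

```text
clock: 15.1
ee_pos: [0.5246, -0.2198, 0.2519]
orientation: [-3.132, 0.23, 0.003]
wrist_force: [-0.3, -0.2, 0.0]
finger_gap: -0.001
finger_force: 0.0
```

```bash
python3 go.py .5245 -.2203 .2395 -8.5
```

```text
t 15.1 p [ 0.5246 -0.2198  0.2519] yaw -8.41 gap -0.001 F [-0.3 -0.2  0. ] ff 0.0
turn [-0.0002  0.0003  0.0003] shift now-axes [-0.0001  0.001   0.0248] shift target-axes [-0.0001  0.001   0.0248] dist rows@40mm 0.3 q [ 0.63  0.54 -0.36  1.86  0.26  0.79 -1.59]
```

send_rows([
  [[0,0,0],[0,0,0.008],-1],
  [[0,0,0],[0,0,0.008],-1],
  [[0,0,0],[0,0,0.006],-1],
  [[0,0,0],[0,0,0],-1],
])

```text
clock: 15.43
ee_pos: [0.5251, -0.2202, 0.2439]
orientation: [3.132, -0.231, 0.003]
wrist_force: [-9.1, 5.7, 33.9]
finger_gap: -0.004
finger_force: 16.7
```

send_rows([
  [[0,0,0],[0,0,0.003],-1],
  [[0,0,0],[0,0,0],-1],
  [[0,0,0],[0,0,0],-1],
])

```text
clock: 15.68
ee_pos: [0.5252, -0.2201, 0.2436]
orientation: [3.132, -0.23, 0.004]
wrist_force: [-16.6, 8.7, 55.0]
finger_gap: 0.001
finger_force: 26.9
```

Blue is fully down, against its hard stop at 34 to 55 N. I'll release it and go to yellow, pressing less.

send_rows([
  [[0,0,0],[0,0,-0.03],-1],
  [[0,0,0],[0,0,-0.05],-1],
  [[0,0,0],[0.04,0.04,0],-1],
  [[0,0,0],[0.05,0.05,0],-1],
  [[0,0,0],[0.05,0.05,0],-1],
  [[0,0,0],[0,0.02,0],-1],
  [[0,0,0],[0,0,0],-1],
  [[0,0,0],[0,0,0],-1],
])

```text
clock: 16.35
ee_pos: [0.5814, -0.31, 0.28]
orientation: [-3.133, 0.232, 0.0]
wrist_force: [0.9, 1.1, -0.3]
finger_gap: 0.0
finger_force: 0.0
```

```bash
python3 go.py .586 -.3133 .2425 -8.5
```

```text
t 16.35 p [ 0.5814 -0.31    0.28  ] yaw -8.49 gap 0.0 F [ 0.9  1.1 -0.3] ff 0.0
turn [-0.      0.0001  0.    ] shift now-axes [0.01   0.0051 0.075 ] shift target-axes [0.01   0.0051 0.075 ] dist rows@40mm 0.9 q [ 0.69  0.63 -0.35  1.61  0.25  0.94 -1.46]
```

send_rows([
  [[0,0,0],[0.01,0.005,0.02],-1],
  [[0,0,0],[0,0,0.03],-1],
  [[0,0,0],[0,0,0.01],-1],
  [[0,0,0],[0,0,0.01],-1],
  [[0,0,0],[0,0,0.004],-1],
  [[0,0,0],[0,0,0],-1],
  [[0,0,0],[0,0,0],-1],
])

```text
clock: 16.93
ee_pos: [0.5862, -0.3123, 0.2442]
orientation: [-3.133, 0.23, 0.002]
wrist_force: [-13.6, 6.8, 24.7]
finger_gap: -0.003
finger_force: 12.7
```

send_rows([
  [[0,0,0],[0,0,0.001],-1],
  [[0,0,0],[0,0,-0.03],-1],
  [[0,0,0],[0,0,-0.05],-1],
  [[0,0,0],[0,-0.05,0],-1],
  [[0,0,0],[0,-0.055,0],-1],
  [[0,0,0],[0.002,-0.055,0],-1],
  [[0,0,0],[0,0,0],-1],
  [[0,0,0],[0,0,0],-1],
])

```text
clock: 17.6
ee_pos: [0.5994, -0.2321, 0.2826]
orientation: [-3.133, 0.226, 0.0]
wrist_force: [-0.5, -0.8, -0.6]
finger_gap: -0.0
finger_force: 0.0
```

```bash
python3 go.py .5988 -.2328 .2425 -8.5
```

```text
t 17.6 p [ 0.5994 -0.2321  0.2826] yaw -8.25 gap -0.0 F [-0.5 -0.8 -0.6] ff 0.0
turn [-0.0001  0.      0.0007] shift now-axes [-0.001   0.0016  0.0803] shift target-axes [-0.001   0.0016  0.0803] dist rows@40mm 1.0 q [ 0.58  0.61 -0.36  1.65  0.25  0.93 -1.59]
```

send_rows([
  [[0,0,0],[0,0,0.03],-1],
  [[0,0,0],[0,0,0.025],-1],
  [[0,0,0],[0,0,0.01],-1],
  [[0,0,0],[0,0,0.01],-1],
  [[0,0,0],[0,0,0.003],-1],
  [[0,0,0],[0,0,0],-1],
  [[0,0,0],[0,0,0],-1],
])

```text
clock: 18.18
ee_pos: [0.5986, -0.2347, 0.2443]
orientation: [3.132, -0.232, -0.002]
wrist_force: [-9.7, 0.8, 16.4]
finger_gap: 0.002
finger_force: 8.1
```

send_rows([
  [[0,0,0],[0,0,0.0015],-1],
  [[0,0,0],[0,0,0],-1],
])

```text
clock: 18.35
ee_pos: [0.5987, -0.2347, 0.2442]
orientation: [3.132, -0.232, -0.002]
wrist_force: [-13.1, 2.9, 24.4]
finger_gap: -0.002
finger_force: 12.3
```

send_rows([
  [[0,0,0],[0,0,-0.03],-1],
  [[0,0,0],[0,0,-0.06],-1],
  [[0,0,0],[0,0,-0.07],-1],
  [[0,0,0],[0,0,-0.07],-1],
  [[0,0,0],[-0.06,0,0],-1],
  [[0,0,0],[-0.07,0,0],-1],
  [[0,0,0],[-0.07,0,0],-1],
  [[0,0,0],[0,0,0],-1],
  [[0,0,0],[0,0,0],-1],
])

```text
clock: 19.1
ee_pos: [0.499, -0.2199, 0.3584]
orientation: [3.132, -0.233, 0.0]
wrist_force: [0.7, 0.1, -0.5]
finger_gap: 0.0
finger_force: 0.0
```

```bash
python3 - <<'E'
from h import *
print(sensors.sense()["clock"])
im=cams.grab_frame("scene");save("end",np.vstack([im[130:400,180:480]]),2)
E
```

```text
19.1
```

View pics/end.png

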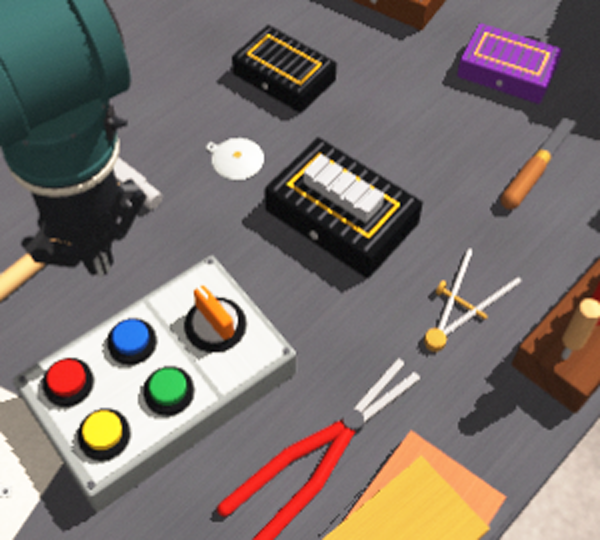

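The block lies grooves up inside the outline at (343,187). All the buttons are up, the key at (215,315) is at rest, and the other things are undisturbed. Handing in.

```bash
python3 -c "
from plant import finish_job
print(finish_job())"
```

```text
the job is handed in; nothing more can be done
None
```

I laid the swage block grooves up on the large black chuck, within 1.5 mm of centre and parallel to the outline. I then turned the key to its stop and back to rest, pressed blue, yellow and green in that order without touching red, and handed the job in at about 19 s; no verdict came back.

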